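# Nest the screw cups and slide them home under the instrument

## Robot

A 6-joint arm with a two-finger parallel gripper is mounted at the origin on the work surface. World frame = base frame: x ahead of the robot, y to its left, z up, the work surface at z = 0. Lengths are in m, angles in rad, forces in N, time in s.
With the tool pointing down it reaches from about 0.325 to 1 m from the base axis. Payload 5.1 kg.
Tool frame: the origin (TCP) lies on the centre line of the jaws, within the pads' length; the fingertips stand 17 mm ahead of it and the grasp point (between the pads) lies 2 mm behind it; z points along the fingers, y is the line along which they close (so a half turn about z gives the same grasp; the last joint's range is limited). The gripper opens to 85 mm and grips with 20 to 120 N. Pads are 22 mm wide; open, the fingers measure 114 mm over their backs; the gripper's body (76 mm by 85 mm) begins 54 mm behind the grasp point. The pads swing forward as they close: fully open they stand 13 mm farther back than shut.
Start: joints at [-1.252, 0.124, 1.65, -0, 1.367, -0.083], TCP at [0.254, -0.598, 0.248] pointing down, gripper open.
Joint ranges: [-2.61, 2.61], [-1.02, 2.33], [0.03, 2.71], [-1.35, 4.49], [0.32, 2.68], [-2.91, 2.91]. Speed limits (rad/s): [2.57, 2.57, 3.14, 3.14, 3.14, 3.14].

## Interface

Orientations are given as a unit quaternion [w, x, y, z].
In Python, from cell import bot gives the robot as it stands. The module is installed in compiled form; this text tells all that it offers.
- The arm moves only by the shell command python3 -m pendant 'ROWS' [FORCE]. ROWS is JSON, a list of rows, each a list of 3 entries, a list of its own where there are three numbers: the shift along the tool's x, y, z in mm, then the turn, a rotation vector about the tool's x, y, z in degrees, then the finger opening in mm, from 0 to 85.4. A call has 1 to 12 rows; each row shifts and turns the commanded pose from where the row before left it, along the tool's axes as they then stand; what a row does not reach is not made up. A row lasts 1/10 s, in which the tool goes at most 50 mm and 8.59 degrees, less where a joint would pass 70% of its speed; a pose out of reach is approached as far as the arm can. A call is refused whole if a number of a shift passes 50 or a number of a turn 8.59, either way. A call with a gripper value outside its range is refused whole. The fingers move at their own pace and stop on an object; FORCE is the grip in N (left out, the last holds). Time passes only in rows, so rows that do not move let the fingers close. It gives the time, the measured TCP pose, the force, the opening and the grip force at its end, in the units of the state.
- bot.state(): the state, without advancing time (a new reading comes with each control period).
- bot.grab_frame(name): name is "side" or "top" or "wrist"; returns a dict with "frame" (420x560x3 uint8, red, green, blue), "range_z" (420x560 float32, m along the optical axis (not along the pixel's ray), 0 where there is no reading), "fov_y" (degrees; the focal length in pixels is half the picture's height over the tangent of half this angle, whatever the lens; pixels are square), "cx", "cy" (the principal point, pixels), "world_to_cam" (4x4, takes a point from world to camera coordinates). Camera axes: x right, y down, z forward; pixel columns grow to the right and rows downward; lengths in m; the calibration is good to about 2 mm. A picture is of the moment at which its call begins.
- bot.sign_off(): hands the job in; it is judged then, once.
The state is a dict: "clock": time; "joints": joint angles; "joint_vel": joint speeds; "joint_efforts": joint torques, N m; "position": TCP position; "tcp_rot": TCP orientation; "contact_force": force on the tool from outside, world axes, zero at the start; "ft_torque": the same for the moment, N m; "finger_gap": finger opening in m; "gripper_force": force on a finger pad.
Only numpy, scipy, OpenCV 4.12 (cv2) and the standard library are available. Lean on these libraries where they do the work, as an engineer would, in place of code of your own. Each camera call takes 0.05 s, during which the arm holds its last target. There are 200 camera calls.

## Task

Put the screw cups away: nest the two loose aluminium cups by size in the wide dish on the slide carriage, the middle one in the dish and the small one in the middle one, standing flat. Then push the carriage by its front plate into the tunnel under the instrument until the spring detent snaps in and holds it fully home. Keep the cups upright all the while and leave everything else on the bench where it is.

Things in the scene. Friction and masses are not known exactly. Their poses are not given: they have to be found in the camera images.
- riser: Grey instrument riser, 200 deep x 256 wide, fixed, carrying a bench power supply. Roof plus instrument are a solid block 100 to 172 above the bench; below it a tunnel, 244 wide between side walls, open to the robot. Origin: on the bench under the middle of the roof's robot-side front edge. x points into the tunnel along the slide, y across, z up.
- carriage (a joint): Travel (m) of the aluminium slide carriage along the riser's +x: 0 = pulled out towards the robot, 0.165 = home at its stop. It starts at 0 to 0.012. A spring ball resists (about 8 N) from 0.140 to 0.153, then snaps behind a boss on the carriage, draws it home and holds it. Left short of that, it springs back to about 0.140.
- push_plate (a point): On the robot-side face of the carriage's upright push plate, mid width, 34 above the bench. Plate: 130 wide (y), 6 thick, from 6 to 50 above the bench; axes as the riser's. When home this face is 8 inside the front edge of the riser's roof, so an upright tool hits the instrument first: tilt it back 25 to 45 degrees, fingertips leading.
- dish_floor (a point): Centre of the inner floor, 17 above the bench, of the wide steel dish fixed on the carriage: outer diameter 144 at the rim, 124 at the foot, wall 4, rim 46 above the bench. 84 beyond the push plate's face; axes as the riser's. A detent boss (radius 12) sticks out at x -40, y +80 from here.
- middle_cup: The bigger of two loose, open, round aluminium cups: outer diameter 100 at the rim, 86 at the foot, 46 high, wall 8, floor 6 thick, 150 g. Origin: centre of its underside; z up.
- small_cup: The smaller, taller loose open aluminium cup: outer diameter 56 at the rim, 50 at the foot, 60 high, wall 4, floor 6 thick, 90 g. Origin: centre of its underside; z up.
- meter: Bystander: black hand multimeter 170 x 85 x 42, lying flat (mm). Origin on its underside, about the middle.
- module: Bystander: finned aluminium control module case 118 x 90 x 29 (mm). Origin on its underside, about the middle.
- screwdriver: Bystander: screwdriver lying on the bench (mm). Origin on its underside, about the middle.
- brush: Bystander: brush lying on the bench (mm). Origin on its underside, about the middle.
- flux_tin: Bystander: closed flat tin, diameter 68, 35 high, no opening (mm). Origin on its underside, about the middle.
- cleaner: Bystander: closed bottle, diameter 60, 150 high (mm). Origin on its underside, about the middle.

How it is judged:
By the outcome, as a careful person would: the job done as asked, in the order asked, and still so for the second after the job is handed in, with the robot touching nothing.
It also fails if it takes over 72 s, if anything falls off the work surface, if the arm or the gripper's body presses on something with over 40 N, if the wrist force passes 120 N, or if a joint passes its speed limit or range.

## Working session

There is one attempt and no reset: what is moved stays moved. The work goes in short steps, Python scripts to look and compute and a shell command to move; the robot and the scene stay as the last step left them, time stands still between calls to the robot, and variables do not carry over. Pictures are saved under pics/ and viewed, at most 10 in all, crops included, and the job is handed in when it is done.

```bash
mkdir -p pics; cat > h.py <<'E'
import numpy as np, cv2
from cell import bot
def grab(n):
    d=bot.grab_frame(n); f=d["frame"]; h=f.shape[0]
    d["f"]=h/2/np.tan(np.radians(d["fov_y"])/2)
    return d
def cloud(d):
    z=d["range_z"]; v,u=np.mgrid[:z.shape[0],:z.shape[1]]
    p=np.stack([(u-d["cx"])/d["f"]*z,(v-d["cy"])/d["f"]*z,z,np.ones_like(z)],-1)
    w=p@np.linalg.inv(d["world_to_cam"]).T
    w[z<=0]=np.nan
    return w[...,:3]
def save(d,n): cv2.imwrite(f"pics/{n}.png",d["frame"][...,::-1])
E
python3 - <<'E'
from h import *
print(bot.state())
for n in("top","side"):
    d=grab(n); save(d,n+"0"); np.savez(n+"0.npz",**d); print(n,d["f"],d["cx"],d["cy"],np.linalg.inv(d["world_to_cam"]).round(3))
E
```

```text
{'clock': 0.0, 'joints': array([-1.25162760e+00,  1.24482711e-01,  1.65169840e+00,  1.24446338e-05,
        1.36751191e+00, -8.25734692e-02]), 'joint_vel': array([ 0.00171308, -0.00064434, -0.000101  , -0.00083752,  0.00110132,
       -0.0009633 ]), 'joint_efforts': array([ 5.41815334e-04, -4.23610032e+01, -3.65452194e+01, -3.85544388e-05,
        6.91060239e-03, -5.05642078e-06]), 'position': array([ 0.25397107, -0.5976897 ,  0.24705306]), 'tcp_rot': array([-1.04356240e-03,  9.79892857e-01,  1.99521643e-01, -1.17894320e-04]), 'contact_force': array([0.66790391, 0.20865464, 0.50745601]), 'ft_torque': array([ 0.02704115,  0.01464749, -0.01769419]), 'gripper_force': 0.0, 'finger_gap': 0.08516248080850936}
top 420.4348806555802 276.668631432908 214.77421750246504 [[-0.016 -0.997  0.069  0.425]
 [-1.     0.016 -0.004 -0.006]
 [ 0.003 -0.069 -0.998  1.126]
 [ 0.     0.     0.     1.   ]]
side 460.6816753792001 285.2608906130706 209.35356213300514 [[-0.938 -0.187  0.293  0.065]
 [-0.347  0.456 -0.819  1.274]
 [ 0.019 -0.87  -0.492  0.824]
 [ 0.     0.     0.     1.   ]]
```

View pics/top0.png

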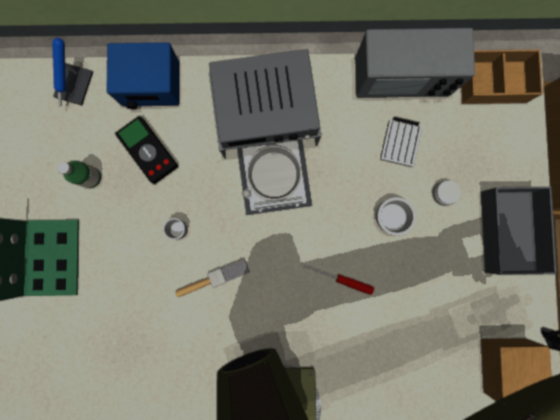

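View pics/side0.png

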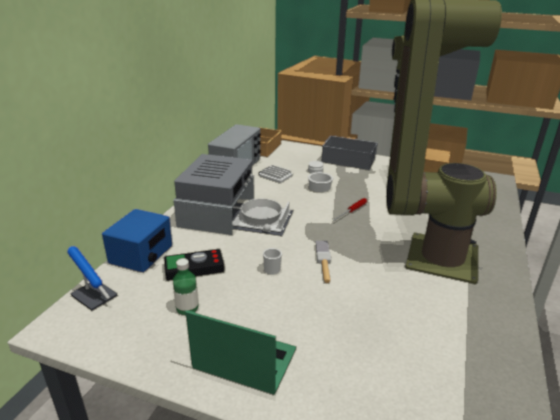

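Top view: small cup (176,228), middle cup (394,216), dish (274,174), push plate around (278,208), riser in front of the blue/grey boxes at (264,97). The side view shows the same cups at (272,262), (320,183) and the dish at (262,213).

```bash
cat > m.py <<'E'
from h import *
from scipy.optimize import least_squares
def circ(p):
    r=least_squares(lambda q:np.hypot(p[:,0]-q[0],p[:,1]-q[1])-q[2],[*p[:,:2].mean(0),.03],loss='soft_l1',f_scale=.002).x
    return r.round(4)
def rim(w,c,rad,zt,tol=.005):
    q=w.reshape(-1,3); q=q[np.isfinite(q[:,0])]
    q=q[np.hypot(q[:,0]-c[0],q[:,1]-c[1])<rad]
    s=q[abs(q[:,2]-zt)<tol]
    return q,s
E
python3 - <<'E'
from m import *
for n in("top","side"):
    d=dict(np.load(n+"0.npz")); w=cloud(d)
    px={"top":dict(small=(176,228),mid=(394,216),dish=(274,174)),"side":dict(small=(272,262),mid=(320,183),dish=(262,213))}[n]
    for k,(u,v) in px.items():
        c=np.nanmedian(w[v-3:v+4,u-3:u+4].reshape(-1,3),0)
        rad={"small":.05,"mid":.07,"dish":.085}[k]
        q,_=rim(w,c,rad,0); top=np.percentile(q[:,2],97)
        s=q[(q[:,2]>top-.006)&(q[:,2]<top+.004)]
        print(n,k,c.round(3),"top",top.round(4),"n",len(s),"circ",circ(s), 'bench',np.percentile(q[:,2],3).round(4),'mid ext',((s.min(0)+s.max(0))/2).round(4))
d=dict(np.load("top0.npz")); w=cloud(d)
# height map strips around carriage plate and riser front edge
q=w[60:230,200:340].reshape(-1,3)
for lo,hi in((.04,.06),(.165,.18),(.0,.012)):
    s=q[(q[:,2]>lo)&(q[:,2]<hi)]
    print(lo,len(s),s.min(0).round(3),s.max(0).round(3),cv2.minAreaRect(s[:,:2].astype(np.float32)*1000))
for v in range(136,220,3): print(v,[tuple((w[v,u]*1000).round(0).astype(int)) if np.isfinite(w[v,u,0]) else 0 for u in(250,276,302)])
E
```

```text
top small [0.471 0.258 0.005] top 0.0598 n 115 circ [0.4687 0.252  0.0255] bench -0.004 mid ext [0.4683 0.2514 0.0588]
top mid [ 0.494 -0.324  0.005] top 0.0468 n 360 circ [ 0.4926 -0.3184  0.0455] bench -0.004 mid ext [ 0.4934 -0.3189  0.0457]
top dish [ 0.611 -0.005  0.016] top 0.1715 n 279 circ [ 0.5356 -0.0136  0.1509] bench 0.0056 mid ext [0.6828 0.0024 0.1704]
side small [0.458 0.278 0.045] top 0.0581 n 93 circ [0.4665 0.2563 0.0252] bench -0.004 mid ext [0.4659 0.2574 0.0571]
side mid [ 0.484 -0.276  0.033] top 0.045 n 63 circ [ 0.4903 -0.3131  0.0444] bench -0.0051 mid ext [ 0.4894 -0.3003  0.0433]
side dish [ 0.613 -0.018  0.016] top 0.1708 n 74 circ [ 0.5272 -0.0302  0.1597] bench 0.009 mid ext [ 0.6833 -0.0079  0.1697]
0.04 462 [ 0.52  -0.123  0.04 ] [0.701 0.13  0.06 ] ((606.60498046875, -5.1415863037109375), (159.4736328125, 254.11695861816406), 7.22263765335083)
0.165 7739 [ 0.662 -0.112  0.165] [0.857 0.143 0.178] ((770.6884765625, 15.617050170898438), (194.96810913085938, 236.07725524902344), 6.990615367889404)
0.0 5265 [ 0.462 -0.189  0.   ] [0.933 0.195 0.012] ((697
[... 3347 characters left out ...]
t64(8))]
205 [(np.int64(530), np.int64(60), np.int64(7)), (np.int64(527), np.int64(-9), np.int64(22)), (np.int64(528), np.int64(-79), np.int64(-1))]
208 [(np.int64(522), np.int64(60), np.int64(8)), (np.int64(521), np.int64(-9), np.int64(7)), (np.int64(520), np.int64(-79), np.int64(6))]
211 [(np.int64(514), np.int64(60), np.int64(4)), (np.int64(513), np.int64(-9), np.int64(2)), (np.int64(512), np.int64(-79), np.int64(0))]
214 [(np.int64(506), np.int64(60), np.int64(5)), (np.int64(505), np.int64(-9), np.int64(0)), (np.int64(504), np.int64(-79), np.int64(1))]
217 [(np.int64(498), np.int64(61), np.int64(0)), (np.int64(497), np.int64(-9), np.int64(0)), (np.int64(496), np.int64(-78), np.int64(4))]
```

```bash
cat >> m.py <<'E'
from scipy.spatial.transform import Rotation as R
def rot(q): return R.from_quat([q[1],q[2],q[3],q[0]])
def delta(p,Rt=None,s=None):
    s=s or bot.state(); r=rot(s["tcp_rot"]); d=(np.array(p)-s["position"])*1000
    print("pos",s["position"].round(4),"axes",r.as_matrix().round(3).tolist())
    print("shift now-axes",r.inv().apply(d).round(1))
    if Rt is not None:
        print("rotvec",np.degrees((r.inv()*Rt).as_rotvec()).round(2),"shift after turn",Rt.inv().apply(d).round(1))
def pose(z,y):  # tool z dir, y hint
    z=np.array(z,float); z/=np.linalg.norm(z); y=np.array(y,float); y-=z*(y@z); y/=np.linalg.norm(y)
    return R.from_matrix(np.stack([np.cross(y,z),y,z],1))
E
python3 - <<'E'
from m import *
for n in("top","side"):
    d=dict(np.load(n+"0.npz")); w=cloud(d)
    q,s=rim(w,(.612,-.01),.08,.044,.006)
    s=s[s[:,0]>.55]
    print(n,"dish",len(s),circ(s))
    q=w.reshape(-1,3); p=q[(q[:,2]>.044)&(q[:,2]<.056)&(abs(q[:,1]+.01)<.075)&(abs(q[:,0]-.535)<.02)]
    if len(p)>5: print("plate",len(p),p.min(0).round(3),p.max(0).round(3),np.polyfit(p[:,1],p[:,0],1).round(4))
    f=q[(q[:,2]>.105)&(q[:,2]<.155)&(abs(q[:,1]+.005)<.1)&(q[:,0]<.72)&(q[:,0]>.63)]
    if len(f)>5: print("front",len(f),np.polyfit(f[:,1],f[:,0],1).round(4))
d=grab("wrist"); save(d,"w0"); r=rot(bot.state()["tcp_rot"]); c=np.linalg.inv(d["world_to_cam"])
print("cam in tool",r.inv().apply(c[:3,3]-bot.state()["position"]).round(3),(r.inv().as_matrix()@c[:3,:3]).round(2),d["f"])
delta((.47,-.316,.26),pose((0,0,-1),(0,1,0)))
E
```

```text
top dish 313 [ 0.6106 -0.0044  0.0684]
plate 163 [ 0.52  -0.079  0.044] [0.554 0.05  0.053] [-0.0814  0.5332]
front 432 [-0.1174  0.6751]
side dish 166 [ 0.6084 -0.0019  0.0689]
plate 51 [ 0.518 -0.078  0.044] [0.554 0.052 0.052] [-0.054   0.5312]
front 242 [-0.1111  0.6735]
cam in tool [ 0.083  0.002 -0.125] [[-0.   -0.95 -0.32]
 [ 1.   -0.   -0.  ]
 [ 0.   -0.32  0.95]] 331.7242360433432
pos [ 0.2541 -0.5978  0.2473] axes [[0.92, 0.391, -0.001], [0.391, -0.92, 0.002], [0.0, -0.002, -1.0]]
shift now-axes [ 309.  -174.9  -12.4]
rotvec [-2.0000e-02 -1.3000e-01 -1.5698e+02] shift after turn [-215.9  281.8  -12.7]
```

```bash
python3 -m pendant '[[[40,-21,6],[0,0,0],85],[[40,-21,6],[0,0,0],85],[[40,-21,6],[0,0,0],85],[[40,-21,6],[0,0,0],85],[[40,-21,6],[0,0,0],85],[[40,-21,6],[0,0,0],85],[[40,-21,6],[0,0,0],85],[[40,-21,6],[0,0,0],85]]'
python3 -m pendant '[[[0,0,0],[0,0,-8.4],85],[[0,0,0],[0,0,-8.4],85],[[0,0,0],[0,0,-8.4],85],[[0,0,0],[0,0,-8.4],85],[[0,0,0],[0,0,-8.4],85],[[0,0,0],[0,0,-8.4],85],[[0,0,0],[0,0,-8.4],85],[[0,0,0],[0,0,-8.4],85],[[0,0,0],[0,0,0],85],[[0,0,0],[0,0,0],85]]'
python3 - <<'E'
from m import *
d=grab("wrist"); save(d,"w1"); w=cloud(d)
q,s=rim(w,(.492,-.317),.07,.046,.004); print("mid rim",len(s),circ(s),s.min(0),s.max(0),"zpct",np.percentile(q[:,2],[2,50,97]).round(4))
s2=s[np.hypot(*(s[:,:2]-circ(s)[:2]).T)>.046]; print(circ(s2),np.median(s2[:,2]))
print(bot.state()["joints"].round(2)); delta((.447,-.316,.1))
E
```

```text
clock: 0.95
position: [0.4837, -0.3167, 0.1999]
tcp_rot: [-0.0, 0.98, 0.2, -0.0]
contact_force: [0.6, 0.2, -0.6]
finger_gap: 0.0849
gripper_force: 0.0
clock: 1.95
position: [0.4829, -0.3184, 0.2001]
tcp_rot: [-0.0, 0.707, 0.707, -0.0]
contact_force: [-1.1, 0.7, -0.4]
finger_gap: 0.0851
gripper_force: 0.0
mid rim 2967 [ 0.4937 -0.3203  0.0453] [ 0.44479694 -0.37015954  0.04200337] [ 0.54293138 -0.27158842  0.0476867 ] zpct [-0.0011  0.2461  0.2696]
[ 0.4937 -0.3205  0.0477] 0.04538498320556203
[-0.68  0.    1.86 -0.    1.28 -0.68]
pos [ 0.4829 -0.3184  0.2001] axes [[-0.001, 1.0, -0.0], [1.0, 0.001, 0.0], [0.0, -0.0, -1.0]]
shift now-axes [  2.4 -35.9 100.1]
```

View pics/w1.png

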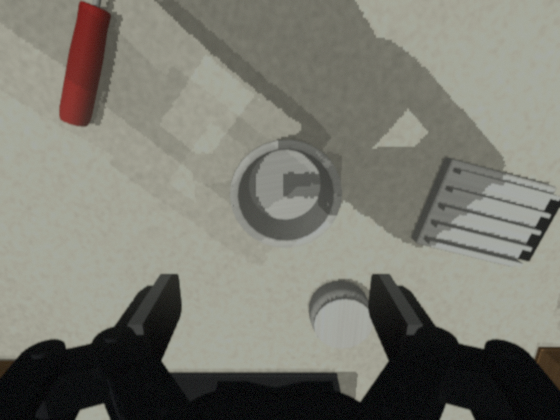

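The cup appears at (287,192), with the fingers at (160,330) and (400,330) and the flux tin at (345,310). The near wall is free, so I'll pinch it with the tool tilted to match the wall's taper.

```bash
python3 -m pendant '[[[0,0,0],[-8.5,0,0],24],[[0,-19,31],[0,0,0],24],[[-1,-19,31],[0,0,0],24],[[-1,-19,31],[0,0,0],24],[[0,0,0],[0,0,0],24],[[0,0,0],[0,0,0],24],[[0,0,0],[0,0,0],24]]' 40
python3 - <<'E'
from m import *
d=grab("wrist"); save(d,"w2"); w=cloud(d)
q,s=rim(w,(.492,-.317),.058,.046,.003); print("mid rim",len(s),circ(s),s.min(0),s.max(0))
delta((.4485,-.3203,.041)); 
E
```

```text
clock: 2.7
position: [0.4421, -0.3219, 0.1026]
tcp_rot: [0.054, 0.704, 0.706, 0.053]
contact_force: [0.6, -0.7, -0.2]
finger_gap: 0.0238
gripper_force: 0.0
mid rim 5041 [ 0.4932 -0.3202  0.0454] [ 0.44424981 -0.36985584  0.04300031] [ 0.54316312 -0.27125231  0.04785056]
pos [ 0.4423 -0.3219  0.1028] axes [[-0.004, 0.988, 0.151], [1.0, 0.004, -0.003], [-0.003, 0.151, -0.988]]
shift now-axes [ 1.8 -3.2 62. ]
```

View pics/w2.png

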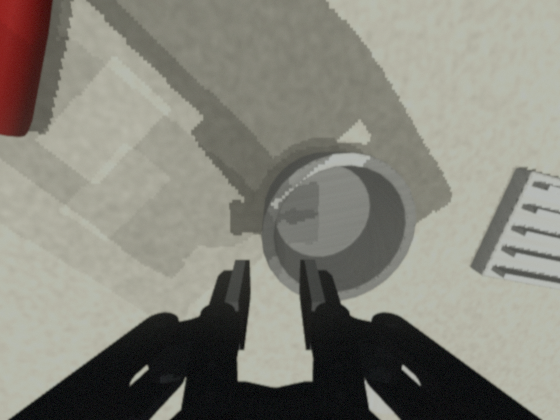

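The open fingers, at (240,290) and (312,290), straddle the cup's left wall at x≈268. Descending.

```bash
python3 -m pendant '[[[2,-3,20],[0,0,0],24],[[0,0,20],[0,0,0],24],[[0,0,12],[0,0,0],24],[[0,0,10],[0,0,0],24],[[0,0,0],[0,0,0],24]]' 40
python3 -m pendant '[[[0,0,0],[0,0,0],4],[[0,0,0],[0,0,0],4],[[0,0,0],[0,0,0],4],[[0,0,0],[0,0,0],4],[[0,0,0],[0,0,0],4],[[0,0,0],[0,0,0],4]]' 40
```

```text
clock: 3.25
position: [0.4466, -0.3183, 0.0375]
tcp_rot: [0.052, 0.704, 0.707, 0.053]
contact_force: [-0.1, -0.2, -0.5]
finger_gap: 0.0243
gripper_force: 0.0
clock: 3.85
position: [0.447, -0.319, 0.0389]
tcp_rot: [0.053, 0.704, 0.706, 0.053]
contact_force: [0.4, 0.3, 3.1]
finger_gap: 0.0085
gripper_force: 38.0
```

```bash
python3 -m pendant '[[[0,3,-20],[0,0,0],4],[[0,5,-33],[0,0,0],4],[[0,6,-40],[0,0,0],4],[[0,0,0],[0,0,0],4],[[0,0,0],[0,0,0],4]]' 40
cat >> m.py <<'E'
def plane(s):
    A=np.c_[s[:,:2]-s[:,:2].mean(0),np.ones(len(s))]; c=np.linalg.lstsq(A,s[:,2],rcond=None)[0]
    return "tilt deg x,y",np.degrees(np.arctan(c[:2])).round(2),"z",c[2].round(4)
E
python3 - <<'E'
from m import *
d=grab("wrist"); w=cloud(d); s0=bot.state(); p=s0["position"]
q,_=rim(w,p[:2]+[.046,-.001],.056,0); q=q[(q[:,2]<p[2]+.02)&(q[:,2]>p[2]-.012)&(np.hypot(*(q[:,:2]-p[:2]-[.046,-.001]).T)>.040)&(q[:,0]>p[0]+.02)]
print(len(q),plane(q),circ(q)-np.r_[p[:2],0]); save(d,"w3")
delta((.6095-.046,-.003,p[2]),s=s0)
# from this camera pose, try dish view
E
```

```text
clock: 4.35
position: [0.4468, -0.3189, 0.133]
tcp_rot: [0.053, 0.704, 0.707, 0.052]
contact_force: [-0.1, -0.8, -2.1]
finger_gap: 0.0086
gripper_force: 37.9
8761 ('tilt deg x,y', array([3.96, 6.38]), 'z', np.float64(0.135)) [ 0.04453642 -0.00061259  0.0442    ]
pos [ 0.446  -0.3181  0.1312] axes [[-0.004, 0.989, 0.146], [1.0, 0.004, 0.002], [0.001, 0.146, -0.989]]
shift now-axes [314.6 117.5  17.7]
```

View pics/w3.png

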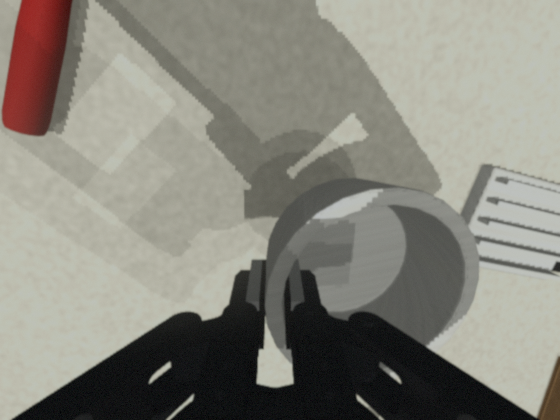

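The cup hangs by its left wall at (275,280) and looks upright. Moving over the dish.

```bash
python3 -m pendant '[[[25,9,1],[0,0,0],4],[[42,16,2],[0,0,0],4],[[42,16,2],[0,0,0],4],[[42,16,2],[0,0,0],4],[[42,16,2],[0,0,0],4],[[42,16,2],[0,0,0],4],[[42,15,2],[0,0,0],4],[[38,13,2],[0,0,0],4],[[0,0,0],[0,0,0],4],[[0,0,0],[0,0,0],4],[[0,0,0],[0,0,0],4]]' 40
cat > look.py <<'E'
from m import *
import sys
def binrim(q,c,lo,hi,zmin,zmax,nb=48):
    r=np.hypot(*(q[:,:2]-c).T); m=(r>lo)&(r<hi)&(q[:,2]>zmin)&(q[:,2]<zmax); q=q[m]
    a=((np.arctan2(*(q[:,:2]-c).T[::-1])+np.pi)/(2*np.pi)*nb).astype(int)
    o=[]
    for k in range(nb):
        t=q[a==k]
        if len(t)>5: o.append(t[t[:,2]>np.percentile(t[:,2],80)].mean(0))
    return np.array(o)
E
python3 - <<'E'
from look import *
s0=bot.state(); p=s0["position"]
for n in("wrist","top","side"):
    d=grab(n); save(d,n+"4"); w=cloud(d); q=w.reshape(-1,3); q=q[np.isfinite(q[:,0])]
    c=p[:2]+[.046,-.001]
    b=binrim(q,c,.04,.053,p[2]-.015,p[2]+.03); b=b[b[:,0]>p[0]+.015]
    print(n,"cup",len(b),*(plane(b),circ(b)) if len(b)>5 else ())
    s=q[(np.hypot(*(q[:,:2]-[.6095,-.003]).T)<.078)&(abs(q[:,2]-.044)<.005)&(q[:,0]>.55)]
    print("dish",len(s),circ(s) if len(s)>20 else "")
delta((.6095-.046,-.003,p[2]),s=s0)
E
```

```text
clock: 5.5
position: [0.5621, -0.0037, 0.1328]
tcp_rot: [0.051, 0.704, 0.706, 0.051]
contact_force: [0.4, -0.7, -1.1]
finger_gap: 0.0089
gripper_force: 38.5
wrist cup 28 ('tilt deg x,y', array([0.07, 1.85]), 'z', np.float64(0.1387)) [ 0.6075 -0.0054  0.0453]
dish 2125 [ 0.6116 -0.0046  0.0676]
top cup 22 ('tilt deg x,y', array([-2.36,  0.99]), 'z', np.float64(0.1404)) [ 0.6077 -0.0056  0.0447]
dish 130 [ 0.6124 -0.0044  0.0674]
side cup 12 ('tilt deg x,y', array([ 0.14, -0.23]), 'z', np.float64(0.1389)) [ 0.604  -0.0031  0.0455]
dish 121 [ 0.609  -0.0013  0.0688]
pos [ 0.5621 -0.0037  0.1328] axes [[-0.003, 0.989, 0.145], [1.0, 0.003, 0.001], [0.0, 0.145, -0.99]]
shift now-axes [0.7 1.4 0.2]
```

View pics/wrist4.png

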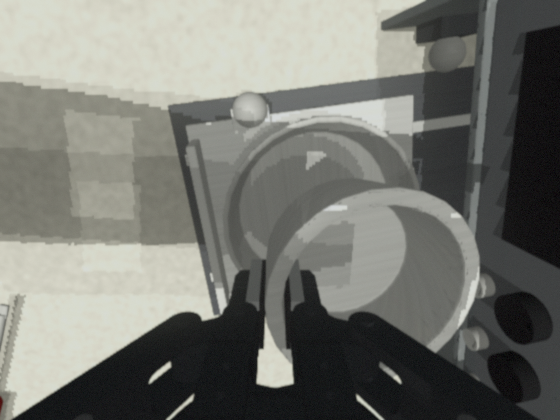

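The held cup (centre ~(375,270)) is level over the dish, about 4 mm short of the dish centre in x. I'll correct that and lower.

```bash
python3 -m pendant '[[[1,5,1],[0,0,0],4],[[0,-3,20],[0,0,0],4],[[0,-3,20],[0,0,0],4],[[0,-2,15],[0,0,0],4],[[0,-2,12],[0,0,0],4],[[0,0,0],[0,0,0],4]]' 40
python3 -m pendant '[[[0,-0.4,3],[0,0,0],4],[[0,-0.3,2],[0,0,0],4],[[0,0,0],[0,0,0],4]]' 40
python3 -m pendant '[[[0,-0.1,1],[0,0,0],4],[[0,-0.1,1],[0,0,0],4],[[0,0,0],[0,0,0],4]]' 40
```

```text
clock: 6.25
position: [0.567, -0.0022, 0.0644]
tcp_rot: [0.051, 0.704, 0.706, 0.051]
contact_force: [0.0, -0.6, -1.7]
finger_gap: 0.0087
gripper_force: 38.5
clock: 6.55
position: [0.5689, -0.0021, 0.0622]
tcp_rot: [0.053, 0.704, 0.707, 0.053]
contact_force: [0.7, 0.5, -0.9]
finger_gap: 0.0082
gripper_force: 38.5
clock: 6.85
position: [0.5686, -0.0021, 0.0597]
tcp_rot: [0.052, 0.704, 0.707, 0.053]
contact_force: [0.2, -0.8, -0.8]
finger_gap: 0.0085
gripper_force: 38.5
```

```bash
python3 -m pendant '[[[0,-0.3,2],[0,0,0],4],[[0,0,0],[0,0,0],4]]' 40
python3 -m pendant '[[[0,-0.1,1],[0,0,0],4],[[0,0,0],[0,0,0],4]]' 40
python3 -m pendant '[[[0,-0.1,1],[0,0,0],4],[[0,0,0],[0,0,0],4]]' 40
```

```text
clock: 7.05
position: [0.5684, -0.0021, 0.0573]
tcp_rot: [0.052, 0.704, 0.707, 0.052]
contact_force: [0.2, -0.1, -1.2]
finger_gap: 0.0087
gripper_force: 38.5
clock: 7.25
position: [0.5687, -0.0021, 0.0565]
tcp_rot: [0.052, 0.704, 0.707, 0.053]
contact_force: [0.8, -0.4, -1.9]
finger_gap: 0.0084
gripper_force: 38.5
clock: 7.45
position: [0.5691, -0.0021, 0.056]
tcp_rot: [0.053, 0.704, 0.707, 0.053]
contact_force: [-1.0, 0.4, 0.7]
finger_gap: 0.0087
gripper_force: 38.8
```

```bash
python3 -m pendant '[[[0,-0.1,1],[0,0,0],4],[[0,0,0],[0,0,0],4],[[0,0,0],[0,0,0],4]]' 40
python3 -m pendant '[[[0,0,0],[0,0,0],15],[[0,0,0],[0,0,0],15],[[0,0,0],[0,0,0],15],[[0,0,0],[0,0,0],15]]' 40
python3 -m pendant '[[[0,0,-10],[0,0,0],15],[[0,0,-25],[0,0,0],15],[[0,0,-40],[0,0,0],15],[[0,0,-40],[0,0,0],15],[[0,0,-20],[0,0,0],60],[[0,0,0],[0,0,0],85],[[0,0,0],[0,0,0],85]]' 40
python3 - <<'E'
from look import *
for n in("wrist","top","side"):
    d=grab(n); save(d,n+"5"); w=cloud(d); q=w.reshape(-1,3); q=q[np.isfinite(q[:,0])]
    b=binrim(q,np.array([.613,-.004]),.04,.056,.052,.075)
    print(n,"cup",len(b),*(plane(b),circ(b)) if len(b)>5 else ())
    s=q[(np.hypot(*(q[:,:2]-[.611,-.004]).T)<.076)&(np.hypot(*(q[:,:2]-[.611,-.004]).T)>.06)&(abs(q[:,2]-.044)<.004)]
    print("dish",len(s),circ(s) if len(s)>20 else "")
print(rot(bot.state()["tcp_rot"]).as_matrix().round(3)); delta((.45,.253,.2),pose((0,0,-1),(1,0,0)))
E
```

```text
clock: 7.75
position: [0.5699, -0.002, 0.0558]
tcp_rot: [0.053, 0.704, 0.706, 0.053]
contact_force: [-0.4, 0.9, 5.9]
finger_gap: 0.0088
gripper_force: 39.2
clock: 8.15
position: [0.5684, -0.0022, 0.0541]
tcp_rot: [0.052, 0.704, 0.707, 0.052]
contact_force: [-0.5, -0.5, -0.2]
finger_gap: 0.0151
gripper_force: 0.0
clock: 8.85
position: [0.5488, -0.0022, 0.1885]
tcp_rot: [0.053, 0.704, 0.707, 0.053]
contact_force: [-0.6, -0.3, -0.4]
finger_gap: 0.0582
gripper_force: 0.0
wrist cup 48 ('tilt deg x,y', array([-0.1 ,  0.16]), 'z', np.float64(0.0631)) [ 0.6135 -0.0037  0.0456]
dish 3253 [ 0.6126 -0.0055  0.0685]
top cup 21 ('tilt deg x,y', array([ 0.03, -0.13]), 'z', np.float64(0.0642)) [ 0.6115 -0.0021  0.046 ]
dish 151 [ 0.6119 -0.0041  0.0685]
side cup 8 ('tilt deg x,y', array([-3.31,  2.18]), 'z', np.float64(0.0626)) [ 0.6115 -0.0034  0.0506]
dish 102 [ 0.6099 -0.0016  0.0691]
[[-0.004  0.99   0.144]
 [ 1.     0.004  0.001]
 [ 0.     0.144 -0.99 ]]
pos [ 0.5477 -0.0021  0.186 ] axes [[-0.004, 0.99, 0.144], [1.0, 0.004, 0.001], [0.0, 0.144, -0.99]]
shift now-axes [255.5 -93.7 -27.8]
rotvec [ 8.3  -0.04  0.22] shift after turn [255.1 -97.7 -14. ]
```

View pics/wrist5.png

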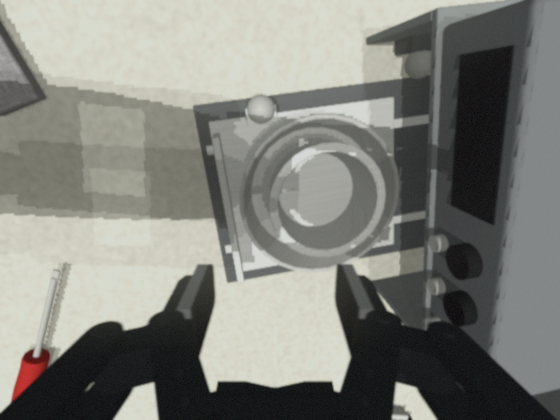

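The middle cup stands flat and centred in the dish (around (320,190)). Next is the small cup.

```bash
python3 -m pendant '[[[0,0,0],[8.3,0,0],85],[[42,-13,-2],[0,0,0],85],[[43,-13,-2],[0,0,0],85],[[43,-13,-2],[0,0,0],85],[[43,-13,-2],[0,0,0],85],[[43,-13,-2],[0,0,0],85],[[42,-13,-2],[0,0,0],85],[[0,0,0],[0,0,0],85],[[0,0,0],[0,0,0],85]]' 40
python3 - <<'E'
from look import *
for n in("wrist","top","side"):
    d=grab(n); save(d,n+"6"); w=cloud(d); q=w.reshape(-1,3); q=q[np.isfinite(q[:,0])]
    b=binrim(q,np.array([.469,.253]),.019,.033,.05,.07,24)
    print(n,"cup",len(b),*(plane(b),circ(b)) if len(b)>5 else ())
print(bot.state()["joints"].round(2))
delta((.469,.252,.062),pose((0,0,-1),(1,0,0)))
E
```

```text
clock: 9.9
position: [0.4689, 0.254, 0.1982]
tcp_rot: [0.001, 0.705, 0.709, -0.0]
contact_force: [-0.2, -0.4, -0.3]
finger_gap: 0.0849
gripper_force: 0.0
wrist cup 24 ('tilt deg x,y', array([0.13, 0.29]), 'z', np.float64(0.0602)) [0.47   0.2514 0.0256]
top cup 10 ('tilt deg x,y', array([0.69, 0.32]), 'z', np.float64(0.0613)) [0.4684 0.2524 0.0254]
side cup 13 ('tilt deg x,y', array([-1.32, -0.49]), 'z', np.float64(0.0594)) [0.4681 0.2565 0.0259]
[ 0.39 -0.1   1.96 -0.    1.28  0.39]
pos [0.4699 0.2524 0.1989] axes [[-0.002, 1.0, 0.002], [1.0, 0.002, -0.001], [-0.001, 0.002, -1.0]]
shift now-axes [ -0.2  -1.1 136.9]
rotvec [0.12 0.05 0.14] shift after turn [ -0.4  -0.9 136.9]
```

View pics/wrist6.png

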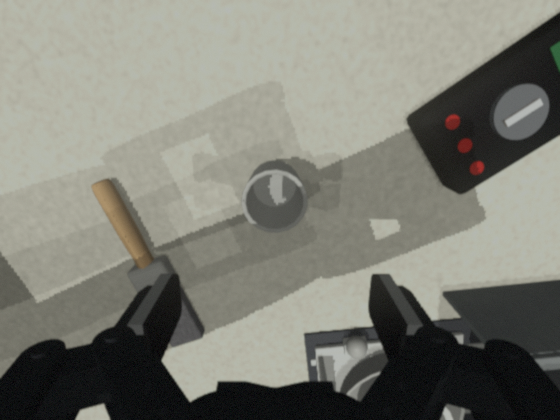

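The small cup at (275,200) sits centred between the open fingers (at (160,310) and (395,310)), with brush and meter clear. Grasping it by the top.

```bash
python3 -m pendant '[[[0,-1,40],[0,0,0],80],[[0,0,40],[0,0,0],80],[[0,0,30],[0,0,0],80],[[0,0,17],[0,0,0],80],[[0,0,11],[0,0,0],80],[[0,0,0],[0,0,0],80]]' 30
python3 -m pendant '[[[0,0,0],[0,0,0],50],[[0,0,0],[0,0,0],50],[[0,0,0],[0,0,0],50],[[0,0,0],[0,0,0],50],[[0,0,0],[0,0,0],50],[[0,0,0],[0,0,0],50]]' 30
python3 -c "
from h import *
save(grab('wrist'),'w7')"
```

```text
clock: 10.65
position: [0.4686, 0.2521, 0.0601]
tcp_rot: [0.001, 0.706, 0.708, -0.0]
contact_force: [-0.5, -0.4, -0.7]
finger_gap: 0.0798
gripper_force: 0.0
clock: 11.25
position: [0.4705, 0.254, 0.0638]
tcp_rot: [0.002, 0.706, 0.709, 0.003]
contact_force: [-2.1, -1.3, 5.6]
finger_gap: 0.0547
gripper_force: 31.8
```

View pics/w7.png

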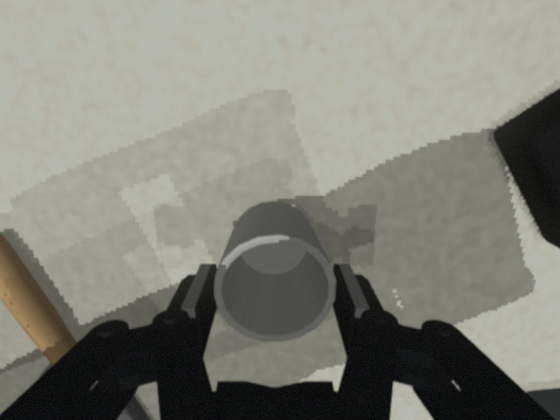

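The small cup (275,285) is gripped across its rim. Lifting and turning so the fingers lie across the slide.

```bash
python3 -m pendant '[[[0,0,-15],[0,0,0],50],[[0,0,-30],[0,0,0],50],[[0,0,-35],[0,0,0],50],[[0,0,-20],[0,0,0],50],[[0,0,0],[0,0,0],50]]' 30
python3 -m pendant '[[[0,0,0],[0,0,-8],50],[[0,0,0],[0,0,-8],50],[[0,0,0],[0,0,-8],50],[[0,0,0],[0,0,-8],50],[[0,0,0],[0,0,-8],50],[[0,0,0],[0,0,-8],50],[[0,0,0],[0,0,-8],50],[[0,0,0],[0,0,-8],50],[[0,0,0],[0,0,-8],50],[[0,0,0],[0,0,-8],50],[[0,0,0],[0,0,-8],50],[[0,0,0],[0,0,-8],50]]' 30
python3 - <<'E'
from look import *
a=np.radians(6.8)
delta((.6125,-.003,.162),pose((0,0,-1),(-np.sin(a),np.cos(a),0)))
print(bot.state()["joints"].round(2))
E
```

```text
clock: 11.8
position: [0.4712, 0.2546, 0.1668]
tcp_rot: [0.003, 0.706, 0.709, 0.005]
contact_force: [0.1, 0.2, -0.6]
finger_gap: 0.0547
gripper_force: 32.2
clock: 13.0
position: [0.4679, 0.2531, 0.1601]
tcp_rot: [0.001, -0.057, 0.998, -0.001]
contact_force: [0.4, 0.8, -0.4]
finger_gap: 0.0543
gripper_force: 32.2
pos [0.4679 0.2531 0.1601] axes [[-0.993, -0.114, 0.001], [-0.114, 0.993, -0.001], [-0.001, -0.001, -1.0]]
shift now-axes [-114.4 -270.9   -1.5]
rotvec [-0.06  0.06 -0.24] shift after turn [-113.2 -271.4   -1.9]
[ 0.4  -0.07  2.   -0.    1.21 -1.29]
```

```bash
python3 -m pendant '[[[-10,-25,0],[0,0,0],50],[[-17,-41,0],[0,0,0],50],[[-17,-41,0],[0,0,0],50],[[-17,-41,0],[0,0,0],50],[[-17,-41,0],[0,0,0],50],[[-17,-41,0],[0,0,0],50],[[-14,-33,0],[0,0,0],50],[[-5,-8,0],[0,0,0],50],[[0,0,0],[0,0,0],50],[[0,0,0],[0,0,0],50],[[0,0,0],[0,0,0],50]]' 30
python3 - <<'E'
from look import *
s0=bot.state(); p=s0["position"]
for n in("wrist","top","side"):
    d=grab(n); save(d,n+"8"); w=cloud(d); q=w.reshape(-1,3); q=q[np.isfinite(q[:,0])]
    b=binrim(q,p[:2],.019,.031,p[2]-.012,p[2]+.012,24)
    print(n,"small",len(b),*(plane(b),circ(b)) if len(b)>5 else ())
    b=binrim(q,np.array([.613,-.004]),.04,.056,.055,.072)
    print(n,"mid",len(b),*(plane(b),circ(b)) if len(b)>5 else ())
delta((.6125,-.003,.162),s=s0)
E
```

```text
clock: 14.1
position: [0.6107, -0.0022, 0.1617]
tcp_rot: [0.001, -0.055, 0.998, 0.0]
contact_force: [1.2, -0.5, -0.4]
finger_gap: 0.0542
gripper_force: 32.2
wrist small 24 ('tilt deg x,y', array([-0.1 ,  0.84]), 'z', np.float64(0.1616)) [ 0.6122 -0.004   0.0262]
wrist mid 34 ('tilt deg x,y', array([-0.19, -0.  ]), 'z', np.float64(0.0633)) [ 0.6142 -0.004   0.0459]
top small 5
top mid 9 ('tilt deg x,y', array([ 4.27, -0.09]), 'z', np.float64(0.0642)) [ 0.6097 -0.0012  0.0451]
side small 3
side mid 1
pos [ 0.6107 -0.0022  0.1617] axes [[-0.994, -0.11, 0.002], [-0.11, 0.994, 0.0], [-0.002, 0.0, -1.0]]
shift now-axes [-1.7 -1.  -0.3]
```

View pics/wrist8.png

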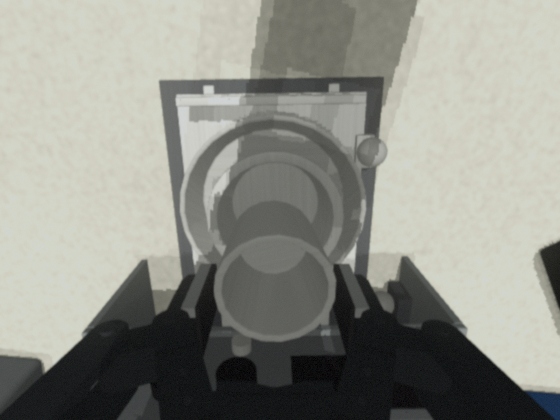

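The small cup (275,290) is level and lined up with the middle cup below it, to within 2 mm. Lowering.

```bash
python3 -m pendant '[[[-2,0,10],[0,0,0],50],[[0,0,20],[0,0,0],50],[[0,0,20],[0,0,0],50],[[0,0,15],[0,0,0],50],[[0,0,8],[0,0,0],50],[[0,0,0],[0,0,0],50]]' 30
python3 -m pendant '[[[0,0,2],[0,0,0],50],[[0,0,1],[0,0,0],50],[[0,0,0],[0,0,0],50]]' 30
python3 -m pendant '[[[0,0,1],[0,0,0],50],[[0,0,0],[0,0,0],50]]' 30
python3 -m pendant '[[[0,0,1],[0,0,0],50],[[0,0,0],[0,0,0],50]]' 30
```

```text
clock: 14.85
position: [0.6136, -0.0033, 0.0885]
tcp_rot: [0.001, -0.054, 0.999, -0.0]
contact_force: [-0.8, 0.5, -1.5]
finger_gap: 0.0546
gripper_force: 32.2
clock: 15.15
position: [0.6144, -0.0034, 0.0871]
tcp_rot: [0.002, -0.054, 0.999, -0.0]
contact_force: [-0.1, 0.3, 0.2]
finger_gap: 0.0544
gripper_force: 32.3
clock: 15.35
position: [0.6149, -0.0034, 0.0869]
tcp_rot: [0.003, -0.054, 0.999, -0.0]
contact_force: [-0.7, 0.1, 6.2]
finger_gap: 0.0542
gripper_force: 32.7
clock: 15.55
position: [0.6154, -0.0034, 0.0868]
tcp_rot: [0.004, -0.054, 0.999, -0.0]
contact_force: [-1.4, -0.6, 8.8]
finger_gap: 0.0542
gripper_force: 33.0
```

```bash
python3 -m pendant '[[[0,0,-1.5],[0,0,0],50],[[0,0,0],[0,0,0],60],[[0,0,0],[0,0,0],64],[[0,0,0],[0,0,0],66],[[0,0,0],[0,0,0],66]]' 30
python3 -m pendant '[[[0,0,-10],[0,0,0],66],[[0,0,-30],[0,0,0],66],[[0,0,-40],[0,0,0],66],[[0,0,-30],[0,0,0],40],[[0,0,0],[0,0,0],0],[[0,0,0],[0,0,0],0]]' 30
python3 - <<'E'
from look import *
for n in("wrist","top","side"):
    d=grab(n); save(d,n+"9"); w=cloud(d); q=w.reshape(-1,3); q=q[np.isfinite(q[:,0])]
    b=binrim(q,np.array([.613,-.004]),.018,.032,.072,.09,24)
    print(n,"small",len(b),*(plane(b),circ(b)) if len(b)>5 else ())
    b=binrim(q,np.array([.613,-.004]),.04,.056,.055,.069)
    print(n,"mid",len(b),*(plane(b),circ(b)) if len(b)>5 else ())
    s=q[(np.hypot(*(q[:,:2]-[.611,-.004]).T)<.076)&(np.hypot(*(q[:,:2]-[.611,-.004]).T)>.06)&(abs(q[:,2]-.044)<.004)]
    print("dish",len(s),circ(s) if len(s)>20 else "")
    pl=q[(abs(q[:,2]-.049)<.006)&(abs(q[:,1]+.012)<.07)&(q[:,0]<.55)&(q[:,0]>.515)]
    if len(pl)>10: print("plate",len(pl),cv2.minAreaRect(pl[:,:2].astype(np.float32)*1000))
a=np.radians(6.8); t=np.radians(42); X=np.array([np.cos(a),np.sin(a),0])
delta((.45,-.02,.10),pose(np.sin(t)*X-[0,0,np.cos(t)],(-np.sin(a),np.cos(a),0)))
E
```

```text
clock: 16.05
position: [0.6135, -0.0033, 0.0853]
tcp_rot: [0.001, -0.054, 0.999, -0.0]
contact_force: [1.1, -0.3, -1.0]
finger_gap: 0.0664
gripper_force: 0.0
clock: 16.65
position: [0.614, -0.0034, 0.1974]
tcp_rot: [0.003, -0.054, 0.999, -0.0]
contact_force: [-1.1, 0.2, 0.1]
finger_gap: 0.023
gripper_force: 0.0
wrist small 24 ('tilt deg x,y', array([-0.19,  0.01]), 'z', np.float64(0.0831)) [ 0.6164 -0.0066  0.0256]
wrist mid 48 ('tilt deg x,y', array([-0.11, -0.01]), 'z', np.float64(0.0633)) [ 0.6143 -0.0038  0.0456]
dish 3367 [ 0.6134 -0.0057  0.0684]
plate 1703 ((542.5169067382812, -14.518608093261719), (24.050617218017578, 129.47715759277344), 7.1369171142578125)
top small 0
top mid 11 ('tilt deg x,y', array([ 0.5 , -0.29]), 'z', np.float64(0.0636)) [ 0.6141 -0.0015  0.046 ]
dish 18 
side small 4
side mid 2
dish 100 [ 0.6101 -0.0015  0.0692]
plate 54 ((539.9906616210938, -11.544288635253906), (27.748111724853516, 133.7300262451172), 6.538346290588379)
pos [ 0.6124 -0.0033  0.194 ] axes [[-0.994, -0.108, 0.0], [-0.108, 0.994, 0.0], [-0.0, 0.0, -1.0]]
shift now-axes [163.3   0.9  93.9]
rotvec [ -0.2  -41.98  -0.56] shift after turn [184.2   2.6 -39.4]
```

View pics/wrist9.png

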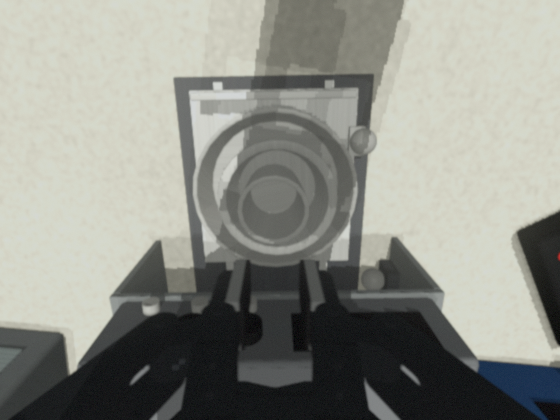

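Both cups are nested and flat: small at (275,195), middle and dish concentric around it. I'll back off and tilt for the push.

```bash
python3 -m pendant '[[[30,0,0],[0,0,0],0],[[40,0,0],[0,0,0],0],[[40,0,5],[0,0,0],0],[[35,0,20],[0,0,0],0],[[0,0,20],[0,-8.4,0],0],[[0,0,0],[0,-8.4,0],0],[[0,0,0],[0,-8.4,0],0],[[0,0,0],[0,-8.4,0],0],[[0,0,0],[0,-8.4,0],0],[[0,0,0],[0,0,0],0],[[0,0,0],[0,0,0],0]]' 30
python3 - <<'E'
from look import *
print(bot.state()["joints"].round(2),bot.state()["finger_gap"])
a=np.radians(6.8); t=np.radians(42); X=np.array([np.cos(a),np.sin(a),0])
delta((.469,-.0215,.043),pose(np.sin(t)*X-[0,0,np.cos(t)],(-np.sin(a),np.cos(a),0)))
E
```

```text
clock: 17.9
position: [0.4687, -0.0191, 0.1491]
tcp_rot: [0.358, -0.05, 0.932, 0.019]
contact_force: [0.7, -0.0, 0.4]
finger_gap: 0.0002
gripper_force: 0.0
[-0.31 -0.64  2.55  0.5   0.6  -2.31] 0.00024261629928922445
pos [ 0.4687 -0.0191  0.1491] axes [[-0.739, -0.108, 0.665], [-0.08, 0.994, 0.072], [-0.669, 0.0, -0.743]]
shift now-axes [71.  -2.4 78.9]
rotvec [-0.4  -0.03 -0.47] shift after turn [71.  -2.4 78.9]
```

```bash
python3 -m pendant '[[[15,-0.5,22],[0,0,0],0],[[15,-0.5,22],[0,0,0],0],[[15,-0.5,22],[0,0,0],0],[[14,-0.5,22],[0,0,0],0],[[0,0,0],[0,0,0],0],[[0,0,0],[0,0,0],0]]' 30
python3 - <<'E'
from look import *
print(bot.state()["joints"].round(2))
a=np.radians(6.8); t=np.radians(42); X=np.array([np.cos(a),np.sin(a),0])
delta((.5095,-.0165,.043))
delta(np.array((.5095,-.0165,.043))+.154*X)
d=grab("wrist"); save(d,"w10")
E
```

```text
clock: 18.5
position: [0.4864, -0.0193, 0.0462]
tcp_rot: [0.359, -0.051, 0.932, 0.02]
contact_force: [1.1, -0.4, 1.3]
finger_gap: -0.0002
gripper_force: 0.0
[-0.29 -0.32  2.56  0.93  0.33 -2.78]
pos [ 0.4864 -0.0193  0.0462] axes [[-0.737, -0.11, 0.667], [-0.081, 0.994, 0.074], [-0.671, 0.0, -0.742]]
shift now-axes [-15.2   0.2  18. ]
pos [ 0.4864 -0.0193  0.0462] axes [[-0.737, -0.11, 0.667], [-0.081, 0.994, 0.074], [-0.671, 0.0, -0.742]]
shift now-axes [-129.4    1.6  121.3]
```

Joint 5 is close to its limit, so I'll ease the tilt to 36° before moving forward.

```bash
python3 -m pendant '[[[0,0,0],[0,6,0],0],[[-8,0,6],[0,0,0],0],[[-8,0,6],[0,0,0],0],[[0,0,0],[0,0,0],0]]' 30
python3 - <<'E'
from look import *
print(bot.state()["joints"].round(2))
a=np.radians(6.8); X=np.array([np.cos(a),np.sin(a),0])
delta(bot.state()["position"]+.02*X)
E
```

```text
clock: 18.95
position: [0.5077, -0.0158, 0.0487]
tcp_rot: [0.33, -0.053, 0.942, 0.02]
contact_force: [-0.2, -0.7, -0.6]
finger_gap: 0.0002
gripper_force: 0.0
[-0.25 -0.25  2.48  0.72  0.35 -2.55]
pos [ 0.5077 -0.0158  0.0487] axes [[-0.776, -0.114, 0.62], [-0.087, 0.994, 0.073], [-0.625, 0.003, -0.781]]
shift now-axes [-15.6   0.1  12.5]
```

```bash
python3 -m pendant '[[[2.5,0,3],[0,0,0],0],[[-2.5,0,2],[0,0,0],0],[[-2.5,0,2],[0,0,0],0],[[-2.5,0,2],[0,0,0],0],[[-4,0,3],[0,0,0],0],[[-4.7,0,3.7],[0,0,0],0],[[-4.7,0,3.7],[0,0,0],0],[[-4.7,0,3.7],[0,0,0],0],[[-4.7,0,3.7],[0,0,0],0],[[-4.7,0,3.7],[0,0,0],0],[[-2.5,0,2],[0,0,0],0],[[0,0,0],[0,0,0],0]]' 30
python3 - <<'E'
from look import *
print(bot.state()["joints"].round(2))
a=np.radians(6.8); X=np.array([np.cos(a),np.sin(a),0])
delta(bot.state()["position"]+.02*X)
d=grab("side"); w=cloud(d); q=w.reshape(-1,3); q=q[np.isfinite(q[:,0])]
c=np.array([.613,-.0045])+.04*X[:2]
s=q[(q[:,2]>.042)&(q[:,2]<.048)&(np.hypot(*(q[:,:2]-c).T)<.08)]; print("dish",circ(s))
E
```

```text
clock: 20.15
position: [0.5527, -0.0127, 0.0466]
tcp_rot: [0.327, -0.054, 0.943, 0.023]
contact_force: [0.5, -0.2, 0.2]
finger_gap: 0.0002
gripper_force: 0.0
[-0.22 -0.12  2.38  0.73  0.32 -2.54]
pos [ 0.5527 -0.0127  0.0466] axes [[-0.78, -0.116, 0.615], [-0.086, 0.993, 0.078], [-0.62, 0.008, -0.785]]
shift now-axes [-15.7   0.   12.4]
dish [0.6381 0.0007 0.0569]
```

Joint 5 sits at its limit again, so I'll reduce the tilt to about 32° — still within the advised 25–45° — and carry on.

```bash
python3 -m pendant '[[[0,0,0],[0,3,0],0],[[0,0,0],[0,3,0],0],[[-4,0,2.5],[0,0,0],0],[[-4,0,2.5],[0,0,0],0],[[0,0,0],[0,0,0],0]]' 30
python3 - <<'E'
from look import *
print(bot.state()["joints"].round(2))
a=np.radians(6.8); X=np.array([np.cos(a),np.sin(a),0])
p=bot.state()["position"]; print("along from face0",((p-[.529,-.0145,0])@X).round(4),"lat",((p-[.529,-.0145,0])@[-X[1],X[0],0]).round(4))
delta(p+.1*X)
E
```

```text
clock: 20.7
position: [0.5615, -0.0113, 0.046]
tcp_rot: [0.278, -0.055, 0.959, 0.02]
contact_force: [-0.1, -1.1, -0.3]
finger_gap: -0.0003
gripper_force: 0.0
[-0.2  -0.08  2.31  0.45  0.41 -2.25]
along from face0 0.0327 lat -0.0007
pos [ 0.5615 -0.0113  0.046 ] axes [[-0.84, -0.116, 0.53], [-0.094, 0.993, 0.07], [-0.535, 0.009, -0.845]]
shift now-axes [-84.5   0.2  53.5]
```

```bash
python3 -m pendant '[[[-2.5,0,1.6],[0,0,0],0],[[-4.2,0,2.7],[0,0,0],0],[[-5.9,0,3.7],[0,0,0],0],[[-5.9,0,3.7],[0,0,0],0],[[-5.9,0,3.7],[0,0,0],0],[[-5.9,0,3.7],[0,0,0],0],[[-5.9,0,3.7],[0,0,0],0],[[-5.9,0,3.7],[0,0,0],0],[[-5.9,0,3.7],[0,0,0],0],[[-4.2,0,2.7],[0,0,0],0],[[-2.5,0,1.6],[0,0,0],0],[[0,0,0],[0,0,0],0]]' 30
python3 - <<'E'
from look import *
print(bot.state()["joints"].round(2))
a=np.radians(6.8); X=np.array([np.cos(a),np.sin(a),0])
p=bot.state()["position"]; print("along from face0",((p-[.529,-.0145,0])@X).round(4),"lat",((p-[.529,-.0145,0])@[-X[1],X[0],0]).round(4))
delta(p+.01*X)
d=grab("wrist"); save(d,"w11"); d=grab("side"); save(d,"s11")
E
```

```text
clock: 21.9
position: [0.6261, -0.004, 0.0464]
tcp_rot: [0.278, -0.055, 0.959, 0.02]
contact_force: [1.0, -0.3, 0.0]
finger_gap: -0.0
gripper_force: 0.0
[-0.15  0.06  2.17  0.4   0.39 -2.17]
along from face0 0.0977 lat -0.0011
pos [ 0.6261 -0.004   0.0464] axes [[-0.84, -0.116, 0.53], [-0.094, 0.993, 0.069], [-0.535, 0.008, -0.845]]
shift now-axes [-8.5  0.   5.3]
```

View pics/s11.png

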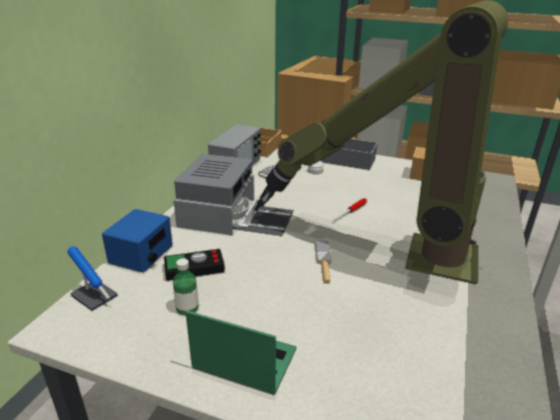

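The tool is in the tunnel mouth at (265,200), pushing the carriage. I've now viewed 12 pictures, two over the limit of 10, so I'll use numbers only from here.

```bash
python3 -m pendant '[[[-3.4,0,2.1],[0,0,0],0],[[-3.4,0,2.1],[0,0,0],0],[[-3.4,0,2.1],[0,0,0],0],[[-3.4,0,2.1],[0,0,0],0],[[0,0,0],[0,0,0],0]]' 30
python3 -m pendant '[[[-3.4,0,2.1],[0,0,0],0],[[-3.4,0,2.1],[0,0,0],0],[[0,0,0],[0,0,0],0]]' 30
python3 -m pendant '[[[-3.4,0,2.1],[0,0,0],0],[[0,0,0],[0,0,0],0]]' 30
```

```text
clock: 22.5
position: [0.6415, -0.002, 0.0461]
tcp_rot: [0.277, -0.055, 0.959, 0.02]
contact_force: [-0.7, -0.7, 0.7]
finger_gap: -0.0005
gripper_force: 0.4
clock: 22.8
position: [0.6487, -0.0009, 0.0457]
tcp_rot: [0.277, -0.055, 0.959, 0.021]
contact_force: [0.1, -0.7, 0.2]
finger_gap: -0.0001
gripper_force: 0.0
clock: 23.0
position: [0.6532, -0.0005, 0.0461]
tcp_rot: [0.277, -0.055, 0.959, 0.02]
contact_force: [0.1, -0.4, 0.5]
finger_gap: 0.0001
gripper_force: 0.0
```

```bash
python3 -m pendant '[[[-1.7,0,1.1],[0,0,0],0],[[0,0,0],[0,0,0],0]]' 30
python3 -m pendant '[[[-1.7,0,1.1],[0,0,0],0],[[0,0,0],[0,0,0],0]]' 30
python3 - <<'E'
from look import *
a=np.radians(6.8); X=np.array([np.cos(a),np.sin(a),0]); Y=np.array([-X[1],X[0],0])
d=grab("wrist"); w=cloud(d); q=w.reshape(-1,3); q=q[np.isfinite(q[:,0])]
o=np.array([.6745,.003,0]) # roof front centre estimate
l=np.c_[(q-o)@X,(q-o)@Y,q[:,2]]
for lo,hi in((.03,.042),(.044,.053)):
  m=(l[:,2]>lo)&(l[:,2]<hi)&(abs(l[:,1])<.075)&(l[:,0]>-.04)&(l[:,0]<.04)
  print(m.sum(), np.percentile(l[m,0],[2,10,50,90]).round(4) if m.any() else "")
m=(l[:,2]>.1)&(l[:,2]<.16)&(abs(l[:,1])<.1)&(abs(l[:,0])<.03); print("front",m.sum(),np.percentile(l[m,0],[5,50]) if m.any() else "")
print(bot.state()["joints"].round(2))
E
```

```text
clock: 23.2
position: [0.655, -0.0002, 0.046]
tcp_rot: [0.277, -0.055, 0.959, 0.02]
contact_force: [-0.8, -0.4, 0.5]
finger_gap: 0.0001
gripper_force: 0.7
clock: 23.4
position: [0.6572, 0.0, 0.0461]
tcp_rot: [0.277, -0.055, 0.959, 0.02]
contact_force: [0.3, 0.4, 0.9]
finger_gap: -0.0001
gripper_force: 0.0
5172 [-0.0252 -0.0204  0.0006  0.0015]
2970 [-0.0332 -0.0303  0.0004  0.0018]
front 0 
[-0.14  0.13  2.1   0.38  0.39 -2.13]
```

```bash
cat > plate.py <<'E'
from look import *
a=np.radians(6.9); X=np.array([np.cos(a),np.sin(a),0]); Y=np.array([-X[1],X[0],0]); o=np.array([.6745,.003,0])
for n in("wrist","side","top"):
    d=grab(n); w=cloud(d); q=w.reshape(-1,3); q=q[np.isfinite(q[:,0])]
    l=np.c_[(q-o)@X,(q-o)@Y,q[:,2]]
    for y0,y1 in((-.06,-.03),(.03,.06)):
        for z0,z1 in((.018,.032),(.032,.046)):
            m=(l[:,2]>z0)&(l[:,2]<z1)&(l[:,1]>y0)&(l[:,1]<y1)&(abs(l[:,0])<.03)
            print(n,y0,z0,m.sum(),np.percentile(l[m,0],[10,50,90]).round(4) if m.sum()>8 else "")
    m=(l[:,2]>.105)&(l[:,2]<.16)&(abs(l[:,1])<.11)&(abs(l[:,0])<.03); print(n,"front",m.sum(),np.percentile(l[m,0],[5,50,80]).round(4) if m.any() else "")
E
python3 plate.py
```

```text
wrist -0.06 0.018 1406 [0.0004 0.0011 0.0019]
wrist -0.06 0.032 1628 [0.0004 0.0011 0.0018]
wrist 0.03 0.018 1405 [-0.      0.0008  0.0015]
wrist 0.03 0.032 1633 [0.     0.0008 0.0015]
wrist front 0 
side -0.06 0.018 0 
side -0.06 0.032 11 [-0.0024  0.024   0.0286]
side 0.03 0.018 19 [-0.0019 -0.0007  0.0279]
side 0.03 0.032 24 [-0.0029  0.0183  0.0253]
side front 303 [-0.008  -0.0003  0.0009]
top -0.06 0.018 15 [-0.0001  0.0001  0.0007]
top -0.06 0.032 14 [-0.0002  0.0001  0.0021]
top 0.03 0.018 11 [-0.0007 -0.0002  0.0002]
top 0.03 0.032 16 [-0.0011 -0.0004  0.0004]
top front 547 [-0.0067  0.001   0.002 ]
```

```bash
python3 -m pendant '[[[-1.7,0,1.1],[0,0,0],0],[[0,0,0],[0,0,0],0]]' 30
python3 -m pendant '[[[-1.7,0,1.1],[0,0,0],0],[[0,0,0],[0,0,0],0]]' 30
python3 plate.py | grep -E "wrist|top"
```

```text
clock: 23.8
position: [0.6591, 0.0002, 0.046]
tcp_rot: [0.277, -0.055, 0.959, 0.02]
contact_force: [-0.3, -0.6, -0.8]
finger_gap: 0.0001
gripper_force: 0.0
clock: 24.0
position: [0.6612, 0.0005, 0.046]
tcp_rot: [0.277, -0.055, 0.959, 0.02]
contact_force: [0.0, 0.8, 0.2]
finger_gap: -0.0002
gripper_force: 0.0
wrist -0.06 0.018 1402 [0.0043 0.0051 0.0058]
wrist -0.06 0.032 1622 [0.0043 0.0051 0.0058]
wrist 0.03 0.018 1414 [0.0039 0.0047 0.0055]
wrist 0.03 0.032 1635 [0.0039 0.0047 0.0055]
wrist front 0 
top -0.06 0.018 12 [0.0037 0.0043 0.0046]
top -0.06 0.032 15 [0.004  0.0043 0.0073]
top 0.03 0.018 16 [0.003  0.0034 0.004 ]
top 0.03 0.032 12 [0.0032 0.0038 0.0042]
top front 557 [-0.0068  0.001   0.002 ]
```

```bash
python3 -m pendant '[[[-1.7,0,1.1],[0,0,0],0],[[0,0,0],[0,0,0],0]]' 30
python3 -m pendant '[[[-0.9,0,0.5],[0,0,0],0],[[0,0,0],[0,0,0],0]]' 30
python3 -m pendant '[[[-0.9,0,0.5],[0,0,0],0],[[0,0,0],[0,0,0],0]]' 30
python3 plate.py | grep -E "wrist|top"
```

```text
clock: 24.35
position: [0.6632, 0.0007, 0.046]
tcp_rot: [0.277, -0.055, 0.959, 0.02]
contact_force: [0.3, -0.2, 0.1]
finger_gap: -0.0003
gripper_force: 0.0
clock: 24.55
position: [0.6641, 0.0008, 0.046]
tcp_rot: [0.277, -0.055, 0.959, 0.02]
contact_force: [1.0, -0.1, 0.6]
finger_gap: -0.0
gripper_force: 0.0
clock: 24.75
position: [0.6651, 0.0009, 0.0461]
tcp_rot: [0.277, -0.055, 0.959, 0.02]
contact_force: [-0.0, 0.5, -0.2]
finger_gap: -0.0002
gripper_force: 0.0
wrist -0.06 0.018 1412 [0.0083 0.0091 0.0098]
wrist -0.06 0.032 1627 [0.0083 0.009  0.0098]
wrist 0.03 0.018 1393 [0.008  0.0087 0.0094]
wrist 0.03 0.032 1635 [0.0079 0.0087 0.0094]
wrist front 0 
top -0.06 0.018 13 [0.0076 0.0079 0.0087]
top -0.06 0.032 13 [0.0074 0.008  0.0087]
top 0.03 0.018 15 [0.007  0.0077 0.008 ]
top 0.03 0.032 15 [0.0072 0.0078 0.0084]
top front 545 [-0.007  0.001  0.002]
```

```bash
python3 -m pendant '[[[-0.9,0,0.5],[0,0,0],0],[[0,0,0],[0,0,0],0]]' 30
python3 -m pendant '[[[-0.9,0,0.5],[0,0,0],0],[[0,0,0],[0,0,0],0]]' 30
python3 -m pendant '[[[-0.9,0,0.5],[0,0,0],0],[[0,0,0],[0,0,0],0]]' 30
python3 plate.py | grep -E "wrist|top"
```

```text
clock: 25.1
position: [0.6656, 0.0011, 0.0459]
tcp_rot: [0.276, -0.055, 0.959, 0.021]
contact_force: [-4.7, -1.5, 2.7]
finger_gap: -0.0002
gripper_force: 2.0
clock: 25.3
position: [0.6659, 0.0011, 0.0458]
tcp_rot: [0.276, -0.055, 0.959, 0.021]
contact_force: [-10.7, -2.6, 8.5]
finger_gap: 0.0001
gripper_force: 5.9
clock: 25.5
position: [0.6661, 0.0012, 0.0457]
tcp_rot: [0.275, -0.055, 0.96, 0.021]
contact_force: [-18.8, -4.3, 13.1]
finger_gap: 0.0002
gripper_force: 10.0
wrist -0.06 0.018 1403 [0.0084 0.0092 0.0099]
wrist -0.06 0.032 1640 [0.0084 0.0091 0.01  ]
wrist 0.03 0.018 1409 [0.0081 0.0088 0.0095]
wrist 0.03 0.032 1654 [0.008  0.0088 0.0095]
wrist front 0 
top -0.06 0.018 14 [0.0074 0.008  0.0086]
top -0.06 0.032 13 [0.0074 0.0082 0.0084]
top 0.03 0.018 13 [0.0071 0.0076 0.008 ]
top 0.03 0.032 14 [0.0073 0.0076 0.0084]
top front 563 [-0.0069  0.001   0.002 ]
```

The carriage is on its hard stop (19 N, and the plate no longer moves). Backing off to see whether the detent holds it.

```bash
python3 -m pendant '[[[3.4,0,-2.1],[0,0,0],0],[[3.4,0,-2.1],[0,0,0],0],[[8.4,0,-5.3],[0,0,0],0],[[17,0,-11],[0,0,0],0],[[17,0,-11],[0,0,0],0],[[17,0,-11],[0,0,0],0],[[0,0,0],[0,0,0],0],[[0,0,0],[0,0,0],0]]' 30
python3 plate.py | grep -E "wrist|top"
python3 - <<'E'
from look import *
print(bot.state()["joints"].round(2))
from plate import X,Y,o
d=grab("wrist"); w=cloud(d); q=w.reshape(-1,3); q=q[np.isfinite(q[:,0])]
l=np.c_[(q-o)@X,(q-o)@Y,q[:,2]]
m=(l[:,0]>.02)&(l[:,0]<.2)&(abs(l[:,1])<.07)&(l[:,2]>.055)&(l[:,2]<.095)
t=l[m]; print(m.sum())
for z0 in np.arange(.055,.095,.004):
    k=t[abs(t[:,2]-z0-.002)<.002]
    if len(k)>3: print(z0.round(3),len(k),k.min(0).round(3),k.max(0).round(3))
E
```

```text
clock: 26.45
position: [0.5899, -0.008, 0.0471]
tcp_rot: [0.277, -0.055, 0.959, 0.02]
contact_force: [0.5, -0.3, 0.8]
finger_gap: -0.0002
gripper_force: 0.0
wrist -0.06 0.018 83 [0.0083 0.009  0.0098]
wrist -0.06 0.032 0 
wrist 0.03 0.018 107 [0.0079 0.0087 0.0095]
wrist 0.03 0.032 0 
wrist front 0 
top -0.06 0.018 15 [0.0075 0.0077 0.0087]
top -0.06 0.032 13 [0.008  0.0084 0.009 ]
top 0.03 0.018 16 [0.0072 0.0078 0.0087]
top 0.03 0.032 14 [0.0073 0.0078 0.0086]
top front 557 [-0.0069  0.001   0.002 ]
[-0.18 -0.01  2.25  0.43  0.4  -2.21]
wrist -0.06 0.018 112 [0.0082 0.0091 0.01  ]
wrist -0.06 0.032 0 
wrist 0.03 0.018 140 [0.0081 0.0089 0.0096]
wrist 0.03 0.032 0 
wrist front 0 
side -0.06 0.018 10 [0.0064 0.0069 0.0074]
side -0.06 0.032 9 [0.0052 0.0061 0.0088]
side 0.03 0.018 13 [0.0052 0.0064 0.0243]
side 0.03 0.032 16 [0.0056 0.007  0.0281]
side front 300 [-0.0079 -0.0005  0.0007]
top -0.06 0.018 12 [0.0077 0.0082 0.0084]
top -0.06 0.032 15 [0.0074 0.0079 0.0099]
top 0.03 0.018 14 [0.007  0.0076 0.0082]
top 0.03 0.032 16 [0.0073 0.0078 0.01  ]
top front 551 [-0.0068  0.001   0.002 ]
63
0.055 63 [ 0.043 -0.009  0.055] [0.047 0.002 0.058]
```

The plate stays at +8 mm, fully home, with the robot away. Now a numeric check on the cups inside.

```bash
python3 -m pendant '[[[8,0,-11],[0,0,0],0],[[8,0,-11],[0,0,0],0],[[8,0,-11],[0,0,0],0],[[8,0,-11],[0,0,0],0],[[0,0,0],[0,0,0],0],[[0,0,0],[0,0,0],0]]' 30
python3 - <<'E'
from look import *
from plate import X,Y,o
print(bot.state()["joints"].round(2))
d=grab("wrist"); w=cloud(d); q=w.reshape(-1,3); q=q[np.isfinite(q[:,0])]
print("cam z",np.linalg.inv(d["world_to_cam"])[:3,3].round(3))
l=np.c_[(q-o)@X,(q-o)@Y,q[:,2]]
m=(l[:,0]>.02)&(l[:,0]<.17)&(abs(l[:,1])<.07)&(l[:,2]>.04)&(l[:,2]<.097)
t=l[m]; print(m.sum())
for z0 in np.arange(.04,.097,.004):
    k=t[abs(t[:,2]-z0-.002)<.002]
    if len(k)>3: print(z0.round(3),len(k),k.min(0).round(3),k.max(0).round(3))
E
```

```text
clock: 27.4
position: [0.5402, -0.0141, 0.0673]
tcp_rot: [0.277, -0.055, 0.959, 0.02]
contact_force: [0.3, -0.3, 1.0]
finger_gap: -0.0002
gripper_force: 0.0
wrist -0.06 0.018 99 [0.0085 0.0092 0.0101]
wrist -0.06 0.032 0 
wrist 0.03 0.018 127 [0.0079 0.0088 0.0096]
wrist 0.03 0.032 0 
wrist front 0 
side -0.06 0.018 9 [0.0046 0.0053 0.007 ]
side -0.06 0.032 8 
side 0.03 0.018 10 [0.0062 0.0068 0.0101]
side 0.03 0.032 17 [0.0048 0.007  0.0278]
side front 302 [-0.0075 -0.0005  0.0008]
top -0.06 0.018 10 [0.0074 0.0081 0.0085]
top -0.06 0.032 17 [0.0074 0.008  0.0087]
top 0.03 0.018 14 [0.007  0.0077 0.0082]
top 0.03 0.032 15 [0.0071 0.0075 0.0087]
top front 551 [-0.0069  0.001   0.002 ]
[-0.21 -0.18  2.35  0.41  0.47 -2.22]
cam z [ 0.406 -0.032  0.129]
385
0.04 32 [ 0.046 -0.008  0.04 ] [0.049 0.001 0.044]
0.044 47 [ 0.045 -0.008  0.044] [0.049 0.001 0.048]
0.048 46 [ 0.045 -0.008  0.048] [0.048 0.001 0.052]
0.052 53 [ 0.044 -0.008  0.052] [0.047 0.001 0.056]
0.056 80 [ 0.043 -0.011  0.056] [0.071 0.002 0.06 ]
0.06 127 [ 0.043 -0.011  0.06 ] [0.071 0.003 0.063]
```

```bash
python3 -m pendant '[[[-7,0,-11],[0,0,0],0],[[-7,0,-11],[0,0,0],0],[[0,0,0],[0,-4,0],0],[[0,0,0],[0,-4,0],0],[[0,0,0],[0,0,0],0],[[0,0,0],[0,0,0],0]]' 30
python3 - <<'E'
from look import *
from plate import X,Y,o
print("----",bot.state()["joints"].round(2))
d=grab("wrist"); w=cloud(d); q=w.reshape(-1,3); q=q[np.isfinite(q[:,0])]
print("cam z",np.linalg.inv(d["world_to_cam"])[:3,3].round(3))
l=np.c_[(q-o)@X,(q-o)@Y,q[:,2]]
m=(l[:,0]>.02)&(l[:,0]<.17)&(abs(l[:,1])<.07)&(l[:,2]>.04)&(l[:,2]<.097)
t=l[m]; print(m.sum())
for z0 in np.arange(.04,.097,.004):
    k=t[abs(t[:,2]-z0-.002)<.002]
    if len(k)>3: print(z0.round(3),len(k),k.min(0).round(3),k.max(0).round(3))
E
```

```text
clock: 28.2
position: [0.5402, -0.0143, 0.0941]
tcp_rot: [0.343, -0.053, 0.937, 0.024]
contact_force: [0.1, 0.3, -0.0]
finger_gap: -0.0001
gripper_force: 0.0
wrist -0.06 0.018 468 [0.0083 0.0092 0.0101]
wrist -0.06 0.032 478 [0.0083 0.0092 0.0101]
wrist 0.03 0.018 470 [0.0079 0.0088 0.0097]
wrist 0.03 0.032 516 [0.0079 0.0088 0.0097]
wrist front 577 [0.0007 0.003  0.0038]
side -0.06 0.018 8 
side -0.06 0.032 11 [0.0049 0.0063 0.0082]
side 0.03 0.018 10 [0.0057 0.0064 0.0068]
side 0.03 0.032 13 [0.0057 0.0076 0.0286]
side front 309 [-0.0076 -0.0003  0.0007]
top -0.06 0.018 16 [0.0074 0.0083 0.0089]
top -0.06 0.032 11 [0.0076 0.0081 0.0085]
top 0.03 0.018 13 [0.0076 0.0078 0.0083]
top 0.03 0.032 16 [0.0074 0.0077 0.0086]
top front 555 [-0.0067  0.001   0.002 ]
---- [-0.24 -0.27  2.41  0.63  0.4  -2.44]
cam z [ 0.399 -0.034  0.136]
684
0.04 274 [ 0.035 -0.068  0.04 ] [0.13  0.067 0.044]
0.044 328 [ 0.028 -0.07   0.044] [0.129 0.07  0.048]
0.048 36 [0.059 0.033 0.048] [0.08  0.047 0.052]
0.052 27 [0.061 0.037 0.052] [0.081 0.047 0.056]
0.08 16 [ 0.118 -0.008  0.081] [ 0.121 -0.     0.083]
```

```bash
python3 -c "
from cell import bot
print(bot.sign_off())"
```

```text
the job is handed in; nothing more can be done
None
```

The two cups are nested flat in the dish, and the carriage is on its stop and stayed there after I backed the tool off. The 8 N detent resistance never showed in the force readings I took between push steps. I handed the job in at about 28 s, and I viewed 12 pictures instead of the allowed 10.

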